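Put a battery on charge and switch the charger over to its bay

ROBOT

A 6-joint arm with a two-finger parallel gripper is mounted at the origin on the work surface. World frame = base frame: x ahead of the robot, y to its left, z up, the work surface at z = 0. Lengths are in m, angles in rad, forces in N, time in s.
With the tool pointing down it reaches from about 0.35 to 0.775 m from the base axis. Payload 7.3 kg.
Tool frame: the origin (TCP) lies midway between the tips of the shut fingers; the grasp point (between the pads) lies grasp_offset behind it (grasp_offset is the distance from the TCP to the grasp point, in m); z points along the fingers, y is the line along which they close (so a half turn about z gives the same grasp; the last joint's range is limited). The gripper opens to 92 mm and grips with 3 to 60 N. Pads are 19 mm wide; open, the fingers measure 130 mm over their backs; the gripper's body (75 mm by 190 mm) begins 47 mm behind the grasp point.
Start: joints at [1.085, 0.342, 1.524, -0, 1.275, -0.146], TCP at [0.175, 0.495, 0.227] pointing down, gripper open.
Joint ranges: [-2.53, 2.53], [-0.77, 2.02], [0.04, 2.7], [-1, 4.14], [0.28, 2.66], [-3.11, 3.11]. Speed limits (rad/s): [2.57, 2.57, 3.14, 3.14, 3.14, 3.14].

INTERFACE

Orientations are given as [roll, pitch, yaw] about the fixed x, y, z axes, in that order (R = Rz(yaw) Ry(pitch) Rx(roll)).
In Python, from cell import * gives the robot as it stands.
- The arm moves only by the tool step_arm, never from a script. Its argument "plan" is a list of rows, each a list of 5 numbers: the closure, from -1 (fully open) to 1 (shut), then the shift along the tool's x, y, z in m, then the turn about the tool's z in rad. In form: [[hand, x, y, z, twist], ...]. A call has 1 to 20 rows; each row is the pose to reach, as a shift and turn from the pose commanded when the call began, along the tool's axes at that moment; what a row does not reach only later rows make up. A row lasts 1/8 s, in which the tool goes at most 62.5 mm and 10.7 degrees, less where a joint would pass 70% of its speed; a pose out of reach is approached as far as the arm can. A call with a gripper value outside its range is refused whole. The fingers move at their own pace and stop on an object; "grip_force" is the grip in N (left out, the last holds). Time passes only in rows, so rows that repeat a pose let the fingers close. It gives the time, the measured TCP pose, the force, the opening and the grip force at its end, in the units of the state.
- observe(): the state, without advancing time (a new reading comes with each control period).
- read_camera(name): name is "scene" or "top"; returns a dict with "img" (384x512x3 uint8, red, green, blue), "range_z" (384x512 float32, m along the optical axis (not along the pixel's ray), 0 where there is no reading), "fx", "fy", "cx", "cy" (pixels), "R" (3x3) and "t" (3): a world point X has camera coordinates R X + t. Camera axes: x right, y down, z forward; pixel columns grow to the right and rows downward; lengths in m; the calibration is good to about 2 mm. A picture is of the moment at which its call begins.
- hand_in(): hands the job in; it is judged then, once.
The state is a dict: "time": time; "qpos": joint angles; "qvel": joint speeds; "joint_efforts": joint torques, N m; "tool_pos": TCP position; "tool_rot": TCP orientation; "contact_force": force on the tool from outside, world axes, zero at the start; "torque": the same for the moment, N m; "opening": finger opening in m; "grip_force": force on a finger pad.
Only numpy, scipy, OpenCV 4.12 (cv2) and the standard library are available. Lean on these libraries where they do the work, as an engineer would, in place of code of your own. Each camera call takes 0.05 s, during which the arm holds its last target. There are 200 camera calls.

TASK

Put the loose battery pack into the charger's empty bay, fin up, and slide it down the slope until it rests fully home against the stop; let go of it. Then press down the key in line with that bay until it stays down and the key that was down pops up. Leave the packs already charging, and the other things on the worktop, as they are.

Things in the scene. Friction and masses are not known exactly. Their poses are not given: they have to be found in the camera images.
- pack_mid (a point): The loose battery pack, upright on the worktop: black box 70 long (x) by 50 wide (y) by 24 mm high, with a grip fin on top in the middle, 40 long (x) by 16 wide (y), reaching 26 mm above the box, so 50 mm in all; about 320 g. This point is its centre, 25 mm above its underside, 1 mm above the box's top face. x along the length, y across the fin, z up through the fin. Its two ends are alike.
- pack: The same loose pack; the origin is the centre of its underside.
- bay_c (a point): Bay that is empty: 56 mm wide between 12 mm high walls, floor sloping 30 degrees, low end nearest the robot, ending at a black stop 22 mm high. Point: foot of the stop's inner face, mid-width, on the floor. x up the slope, y across, z square to the floor (leans towards the robot). Seated pack's centre: x 35, y 0, z 25 mm. Walls: x 0 to 100; key panel 10 mm high at x 110 to 170.
- bay_a (a point): Bay holding a pack, its key down at the start: 56 mm wide between 12 mm high walls, floor sloping 30 degrees, low end nearest the robot, ending at a black stop 22 mm high. Point: foot of the stop's inner face, mid-width, on the floor. x up the slope, y across, z square to the floor (leans towards the robot). Seated pack's centre: x 35, y 0, z 25 mm. Walls: x 0 to 100; key panel 10 mm high at x 110 to 170.
- bay_b (a point): Bay holding a pack, its key up: 56 mm wide between 12 mm high walls, floor sloping 30 degrees, low end nearest the robot, ending at a black stop 22 mm high. Point: foot of the stop's inner face, mid-width, on the floor. x up the slope, y across, z square to the floor (leans towards the robot). Seated pack's centre: x 35, y 0, z 25 mm. Walls: x 0 to 100; key panel 10 mm high at x 110 to 170.
- keytop_c (a point): Centre of the top of the key of the empty bay: white oblong cap, 22 mm up-slope by 34 mm across, on the panel at the high end in line with its bay, 138 mm up the slope from the stop. The point moves with the key. z is square to the cap (leans 30 degrees towards the robot); pushed along minus z.
- keytop_a (a point): Centre of the top of the key of bay_a: white oblong cap, 22 mm up-slope by 34 mm across, on the panel at the high end in line with its bay, 138 mm up the slope from the stop. The point moves with the key. z is square to the cap (leans 30 degrees towards the robot); pushed along minus z.
- keytop_b (a point): Centre of the top of the key of bay_b: white oblong cap, 22 mm up-slope by 34 mm across, on the panel at the high end in line with its bay, 138 mm up the slope from the stop. The point moves with the key. z is square to the cap (leans 30 degrees towards the robot); pushed along minus z.
- key_c (a joint): Travel in m of the key of the empty bay (up at the start). 0 = up, cap 18 mm proud of the panel; it stays down at about 0.0105; end stop 0.014. Takes about 3 N; push it past 0.011 to catch. On the way the key that was down is let go and springs up to 0.
- key_a (a joint): Travel in m of the key of bay_a (down at the start). 0 = up, cap 18 mm proud of the panel; it stays down at about 0.0105; end stop 0.014. Takes about 3 N; push it past 0.011 to catch. On the way the key that was down is let go and springs up to 0.
- key_b (a joint): Travel in m of the key of bay_b (up at the start). 0 = up, cap 18 mm proud of the panel; it stays down at about 0.0105; end stop 0.014. Takes about 3 N; push it past 0.011 to catch. On the way the key that was down is let go and springs up to 0.
- pack_a_mid (a point): Centre of the pack seated in bay_a, same kind as the loose one.
- pack_b_mid (a point): Centre of the pack seated in bay_b, same kind as the loose one.
- charger: Grey wedge-shaped charger 226 mm wide (y), 160 deep (x), fixed; origin: centre of underside, +x away from the robot. Three bays side by side at y -70, 0, 70 mm, in varying order; stops' feet at x -78, z 40 mm; tops of raised keys at x 28, z 133. A carrying handle 14 mm thick runs along y at x 50, z 218, legs at y -110 and 110: it blocks a gripper pointing straight down at a key.
- tape: Bystander: cardboard-coloured tape roll lying flat, 100 mm across, 48 mm high; origin at its underside.
- torch: Bystander: lying torch, 145 mm long along its x, 44 mm thick; origin at its underside.
- water: Bystander: clear water bottle with a blue cap, 84 mm across, 230 mm tall; origin at its underside.
Not all that is in view belongs to the job. What is shaped like the pack but green or white is not meant.

How it is judged:
By the outcome, as a careful person would: the job done as asked, in the order asked, and still so for the second after the job is handed in, with the robot touching nothing.
It also fails if it takes over 46 s, if anything falls off the work surface, if the arm or the gripper's body presses on something with over 40 N, if the wrist force passes 120 N, or if a joint passes its speed limit or range.

## Working session

There is one attempt and no reset: what is moved stays moved. The work goes in short steps, Python scripts to look and compute and a tool call to move; the robot and the scene stay as the last step left them, time stands still between calls to the robot, and variables do not carry over. Pictures are saved under pics/ and viewed, at most 10 in all, crops included, and the job is handed in when it is done.

Besides the shell and the picture viewer there is one more tool, called after ">>>" as name([rows], argument=value, ...), one row to a line, values as JSON. step_arm: Moves the arm, as the interface text tells. Its arguments: {"type":"object","properties":{"plan":{"type":"array","items":{"type":"array","items":{"type":"number"}}},"grip_force":{"type":"number"}},"required":["plan"]}

```bash
mkdir -p pics; ls
python3 - <<'E'
from cell import *
import cv2,numpy as np
o=observe();print({k:np.round(v,3).tolist() for k,v in o.items()})
try: print(grasp_offset)
except Exception as e: print(e)
for n in("scene","top"):
    c=read_camera(n);np.savez(f"pics/{n}0.npz",**c)
    cv2.imwrite(f"pics/{n}0.png",cv2.resize(c["img"][:,:,::-1],(768,576)))
    print(n,c["fx"],c["cx"],c["cy"],np.round(c["R"],3).tolist(),np.round(c["t"],3))
E
```

```text
pics
{'time': 0.0, 'qpos': [1.085, 0.343, 1.525, 0.0, 1.275, -0.146], 'qvel': [0.0, 0.002, -0.0, -0.001, 0.0, -0.001], 'joint_efforts': [0.001, -43.123, -24.422, 0.072, 0.056, -0.0], 'tool_pos': [0.175, 0.495, 0.226], 'tool_rot': [-3.14, -0.0, 2.802], 'contact_force': [-0.221, 0.107, -0.5], 'torque': [0.04, 0.016, 0.005], 'grip_force': 0.0, 'opening': 0.092}
0.0188
scene 365.0936758917464 254.11460664477337 192.96099653571588 [[0.407, 0.913, 0.016], [0.726, -0.313, -0.613], [-0.555, 0.261, -0.79]] [-0.221 -0.368  1.439]
top 418.66519740073863 251.56125507970992 190.9713054427146 [[0.03, -1.0, -0.005], [-0.973, -0.028, -0.228], [0.228, 0.012, -0.974]] [-0.048  0.624  1.221]
```

View pics/scene0.png

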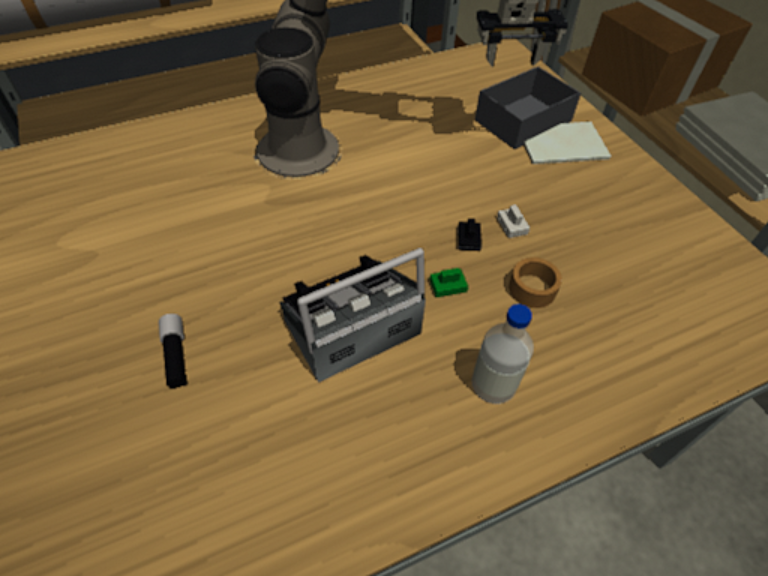

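View pics/top0.png

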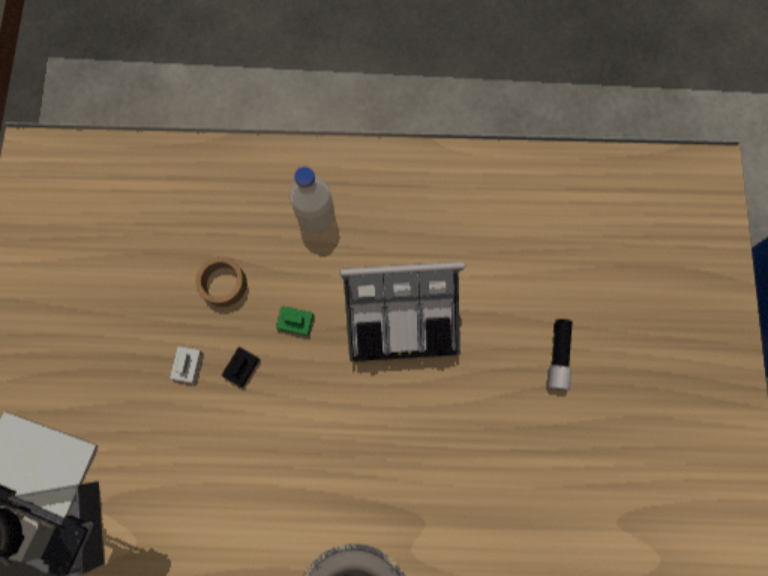

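The top view shows the loose black pack at (241,367), and the charger's empty middle bay at (403,330) with its key at (401,288). The green and white look-alikes are beside the pack.

```bash
cat > h.py <<'E'
import numpy as np,cv2
def load(n): return dict(np.load(f"pics/{n}.npz"))
def cloud(c):
    h,w=c["range_z"].shape;u,v=np.meshgrid(np.arange(w),np.arange(h));z=c["range_z"]
    P=np.stack([(u-c["cx"])/c["fx"]*z,(v-c["cy"])/c["fy"]*z,z],-1)
    return (P-c["t"])@c["R"]
def proj(c,X):
    p=np.asarray(X)@c["R"].T+c["t"];return np.stack([c["fx"]*p[...,0]/p[...,2]+c["cx"],c["fy"]*p[...,1]/p[...,2]+c["cy"]],-1)
def rect(P):
    m=cv2.minAreaRect((P[:,:2]*1000).astype(np.float32));return [np.round(x,1).tolist() for x in (m[0],m[1],m[2])]
E
python3 - <<'E'
from h import *
for n,box in(("top0",(140,226,180,265)),("scene0",(300,140,325,170))):
    c=load(n);X=cloud(c);im=c["img"].astype(int);u0,v0,u1,v1=box
    S=np.zeros(X.shape[:2],bool);S[v0:v1,u0:u1]=1
    S&=(im.max(2)<60)&(c["range_z"]>0)
    for lo,hi in((.016,.032),(.042,.058),(.01,.06)):
        P=X[S&(X[...,2]>lo)&(X[...,2]<hi)];print(n,lo,len(P),rect(P),np.median(P,0).round(4), np.percentile(P[:,2],[5,95]).round(4))
    S2=np.ones(X.shape[:2],bool)
# charger
c=load("top0");X=cloud(c);im=c["img"].astype(int);Z=X[...,2]
R=np.zeros(Z.shape,bool);R[170:245,222:315]=1
P=X[R&(Z>.195)&(Z<.235)];print("handle",rect(P),np.median(P,0).round(4))
w=(im.min(2)>175)&R&(Z<.18)
n,l,s,ce=cv2.connectedComponentsWithStats(w.astype(np.uint8))
for i in range(1,n):
    if s[i,4]>15: Q=X[l==i];print("key",ce[i].round(1),s[i,4],Q.mean(0).round(4),rect(Q))
P=X[R&(Z>.025)&(Z<.19)];print("body",rect(P))
s=load("scene0");Xs=cloud(s);ims=s["img"].astype(int);Rs=np.zeros(Xs.shape[:2],bool);Rs[160:255,180:290]=1
w=(ims.min(2)>165)&Rs&(Xs[...,2]<.17)&(Xs[...,2]>.09)
n,l,st,ce=cv2.connectedComponentsWithStats(w.astype(np.uint8))
for i in range(1,n):
    if st[i,4]>12: Q=Xs[l==i];print("skey",ce[i].round(1),st[i,4],Q.mean(0).round(4),rect(Q))
# background z check
print("table z",np.median(Z[200:240,330:355]),np.median(Xs[...,2][190:220,60:100]))
for n,a in(("top0",(215,165,320,250)),("scene0",(175,155,295,255))):
    c=load(n);cv2.imwrite(f"pics/{n}_crop.png",cv2.resize(c["img"][a[1]:a[3],a[0]:a[2],::-1],None,fx=6,fy=6,interpolation=cv2.INTER_CUBIC))
E
```

```text
top0 0.016 258 [[457.8, 252.4], [48.7, 67.6], 61.3] [0.4547 0.2486 0.0241] [0.0187 0.0284]
top0 0.042 74 [[460.0, 253.7], [17.5, 38.9], 63.7] [0.4585 0.2525 0.0491] [0.0449 0.0531]
top0 0.01 353 [[457.3, 252.6], [48.8, 68.4], 61.5] [0.4554 0.2498 0.0253] [0.0174 0.0509]
scene0 0.016 178 [[461.8, 251.9], [46.9, 68.4], 62.5] [0.4701 0.2455 0.0247] [0.0191 0.0279]
scene0 0.042 47 [[462.7, 252.2], [15.8, 36.8], 68.2] [0.4633 0.2511 0.0501] [0.045  0.0538]
scene0 0.01 258 [[461.9, 252.1], [47.4, 68.4], 62.5] [0.4727 0.2473 0.0254] [0.0139 0.0516]
handle [[626.7, -75.6], [15.3, 232.2], 5.5] [ 0.6258 -0.0752  0.2236]
body [[563.3, -80.3], [162.8, 227.8], 5.4]
table z 0.00023325106578865352 0.0011490795457175448
```

View pics/top0_crop.png

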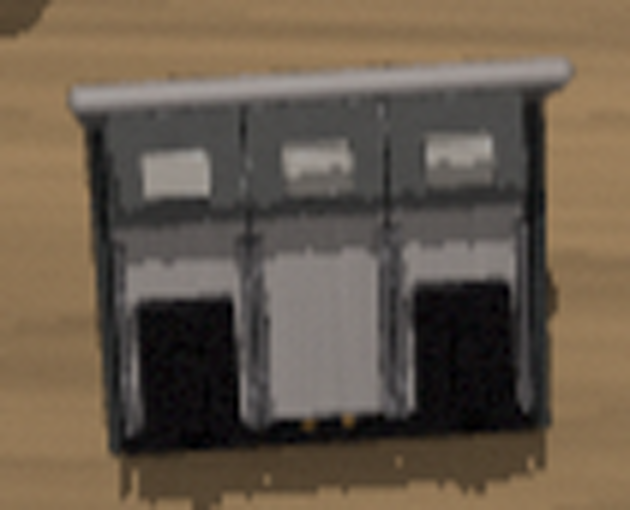

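The middle bay is the empty one, with its key at crop (316,158). The left (+y) key at (176,175) looks flat, so it's the one that's down. I'll check the charger frame numerically and look at the gripper's shape, because the handle limits access to the keys.

```bash
cat >> h.py <<'E'
YC=np.radians(5.45);OC=np.array([577.,-80.4,0])/1000
RC=np.array([[np.cos(YC),-np.sin(YC),0],[np.sin(YC),np.cos(YC),0],[0,0,1]])
def toC(X): return (X-OC)@RC
E
python3 - <<'E'
from h import *
for n,(u0,v0,u1,v1) in(("top0",(215,165,320,250)),("scene0",(175,155,295,255))):
    c=load(n);X=toC(cloud(c))*1000;im=c["img"].astype(int)
    x,y,z=X[...,0],X[...,1],X[...,2]
    R=np.zeros(z.shape,bool);R[v0:v1,u0:u1]=1
    bx=(x+78)*.866+(z-40)*.5; bz=-(x+78)*.5+(z-40)*.866
    for yc in(-70,0,70):
        k=R&(abs(bx-138)<20)&(abs(y-yc)<30)&(bz>10+4)&(bz<40)
        if k.sum(): print(n,"key",yc,k.sum(),"bx %.1f y %.1f bz %.1f"%(bx[k].mean(),y[k].mean(),bz[k].mean()),np.percentile(y[k],[2,98]).round(1))
    f=R&(bx>15)&(bx<90)&(abs(y)<40)&(abs(bz)<5)
    print(n,"floor y",np.percentile(y[f],[1,50,99]).round(1),"bz",np.median(bz[f]).round(2),f.sum())
    for yc in(-70,70):
        p=R&(bx>5)&(bx<65)&(abs(y-yc)<14)&(bz>42)&(bz<56)
        print(n,"fin",yc,p.sum(),bx[p].mean().round(1),y[p].mean().round(1),bz[p].mean().round(1))
# gripper shape from top & scene clouds, in tool frame
yaw=2.802;Rt=np.array([[np.cos(yaw),np.sin(yaw),0],[np.sin(yaw),-np.cos(yaw),0],[0,0,-1]])
T=np.array([.175,.495,.226])
for n in("top0","scene0"):
    G=(cloud(load(n))-T)@Rt*1000
    G=G[(abs(G[...,0])<130)&(abs(G[...,1])<130)&(G[...,2]<20)&(G[...,2]>-200)]
    for a in range(-200,20,20):
        q=G[(G[:,2]>=a)&(G[:,2]<a+20)]
        if len(q)>5:print(n,a,len(q),q[:,:2].min(0).round(),q[:,:2].max(0).round())
E
```

```text
top0 key -70 104 bx 140.0 y -69.6 bz 25.7 [-86.8 -53.7]
top0 key 0 104 bx 140.5 y 1.2 bz 26.0 [-15.9  24.1]
top0 key 70 77 bx 139.4 y 70.7 bz 17.2 [54.2 93.1]
top0 floor y [-28.5  -0.5  28.6] bz -0.48 418
top0 fin -70 69 36.8 -68.9 49.3
top0 fin 70 72 38.1 70.7 49.5
scene0 key -70 117 bx 144.5 y -69.8 bz 24.5 [-85.6 -52.4]
scene0 key 0 110 bx 144.6 y -0.8 bz 24.1 [-15.6  16.8]
scene0 key 70 57 bx 142.2 y 70.8 bz 17.4 [54.7 87.6]
scene0 floor y [-39.4   1.2  31.4] bz 1.14 160
scene0 fin -70 52 42.2 -69.7 48.8
scene0 fin 70 49 42.3 70.1 48.9
top0 -200 59 [-40. -40.] [ 4. -8.]
top0 -180 465 [-39. -51.] [20. 12.]
top0 -160 141 [-38. -51.] [21.  9.]
top0 -140 101 [-26. -52.] [21.  2.]
top0 -120 860 [-39. -96.] [37. 50.]
top0 -100 318 [-39. -95.] [35. 68.]
top0 -80 95 [-38. -89.] [33. 72.]
top0 -60 6 [-12.  45.] [-10.  60.]
top0 -40 6 [-12.  45.] [-5. 55.]
top0 -20 8 [-13.  44.] [ 0. 55.]
scene0 -180 17 [-41. -46.] [-33.  14.]
scene0 -160 98 [-40. -49.] [10. 17.]
scene0 -140 153 [-30. -49.] [23. 18.]
scene0 -120 546 [-40. -94.] [33. 97.]
scene0 -100 309 [-43. -92.] [29. 93.]
scene0 -80 112 [-41. -86.] [27. 86.]
scene0 -60 72 [-14. -65.] [10. 66.]
scene0 -40 73 [-16. -62.] [ 9. 66.]
scene0 -20 48 [-15. -61.] [13. 64.]
```

>>> step_arm([
  [0,0,0,0,0.149],
  [0,0,0,0,0.149],
], grip_force=20)

```text
time: 0.35
tool_pos: [0.1749, 0.4948, 0.2264]
tool_rot: [-3.141, 0.0, 2.654]
contact_force: [0.2, 0.4, 0.6]
opening: 0.0761
grip_force: 0.0
```

The charger frame holds: laterally within 1 mm and about 2 mm further out in x, and the gripper body is ±37 mm in tool x. Moving over the pack.

>>> step_arm([
  [0,-0.06,-0.013,0.01,0],
  [0,-0.12,-0.026,0.02,0],
  [0,-0.18,-0.04,0.04,0],
  [0,-0.24,-0.053,0.06,0],
  [0,-0.3,-0.066,0.08,0],
  [0,-0.35,-0.077,0.09,0],
  [0,-0.3655,-0.0806,0.1,0],
  [0,-0.3655,-0.0806,0.1,0],
  [0,-0.3655,-0.0806,0.13,0],
  [0,-0.3655,-0.0806,0.16,0],
  [0,-0.3655,-0.0806,0.18,0],
  [0,-0.3655,-0.0806,0.194,0],
  [0,-0.3655,-0.0806,0.194,0],
])

```text
time: 1.98
tool_pos: [0.4588, 0.2529, 0.0324]
tool_rot: [-3.141, -0.001, 2.655]
contact_force: [-0.3, -0.2, 0.2]
opening: 0.046
grip_force: 0.0
```

>>> step_arm([
  [1,0,0,0,0],
  [1,0,0,0,0],
  [1,0,0,0,0],
  [1,0,0,0,0],
  [1,0,0,0,0],
  [1,0,0,-0.02,0],
  [1,0,0,-0.06,0],
  [1,0,0,-0.11,0],
  [1,0,0,-0.13,0],
  [1,0,0,-0.13,0],
])

```text
time: 3.22
tool_pos: [0.4603, 0.2524, 0.1637]
tool_rot: [3.14, 0.002, 2.653]
contact_force: [-0.2, -0.6, -2.4]
opening: 0.0159
grip_force: 20.0
```

>>> step_arm([
  [1,-0.02,-0.025,0,-0.05],
  [1,-0.055,-0.065,0,-0.15],
  [1,-0.09,-0.105,0,-0.25],
  [1,-0.125,-0.145,0,-0.35],
  [1,-0.16,-0.187,0,-0.45],
  [1,-0.195,-0.228,0,-0.54],
  [1,-0.215,-0.251,0,-0.584],
  [1,-0.2245,-0.2621,0,-0.584],
  [1,-0.2245,-0.2621,0,-0.584],
  [1,-0.2245,-0.2621,0,-0.584],
])

```text
time: 4.47
tool_pos: [0.5344, -0.0832, 0.1622]
tool_rot: [3.141, -0.001, -3.046]
contact_force: [-0.1, 0.1, -2.2]
opening: 0.0158
grip_force: 20.0
```

Run:
```python
from cell import *
from h import *
for n in("scene","top"):
    c=read_camera(n);np.savez(f"pics/{n}1.npz",**c)
c=load("top1");s=load("scene1")
a=c["img"][150:250,205:325];b=s["img"][130:250,165:305]
f=lambda q:cv2.resize(q,(390,int(390*q.shape[0]/q.shape[1])),interpolation=cv2.INTER_CUBIC)
A,B=f(a),f(b);H=max(len(A),len(B));P=lambda q:np.pad(q,((0,H-len(q)),(0,0),(0,0)))
cv2.imwrite("pics/c1.png",np.hstack([P(A),P(B)])[:,:,::-1])
# black pack points in charger frame
for n,q in(("top",c),("scene",s)):
    X=toC(cloud(q))*1000;m=(q["img"].max(2)<60)&(abs(X[...,1])<40)&(X[...,0]>-100)&(X[...,0]<20)&(X[...,2]>125)&(X[...,2]<162)
    p=X[m];print(n,len(p),p.min(0).round(),p.max(0).round(), rect(p/1000) if len(p) else 0)
```

```text
top 109 [-79. -24. 134.] [-58.  26. 158.] [[-70.2, 1.4], [21.2, 48.9], 5.6]
scene 214 [-78. -23. 133.] [ -8.  25. 162.] [[-43.3, 1.0], [48.8, 70.1], 90.0]
```

View pics/c1.png

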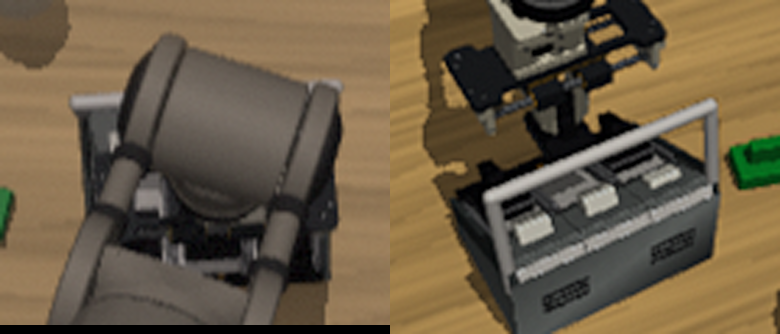

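Left, the arm hides the pack from above. Right, at (575,135), the pack hangs level over the middle bay and is about 1 mm too far +y. Descending to just above first contact.

>>> step_arm([
  [1,0,-0.0007,0.01,0],
  [1,0,-0.0007,0.025,0],
  [1,0,-0.0007,0.038,0],
  [1,0,-0.0007,0.044,0],
  [1,0,-0.0007,0.044,0],
])

```text
time: 5.2
tool_pos: [0.5348, -0.0852, 0.1181]
tool_rot: [3.141, -0.001, -3.046]
contact_force: [-0.2, -0.5, -1.9]
opening: 0.0159
grip_force: 20.0
```

>>> step_arm([
  [1,0,0,0.002,0],
  [1,0,0,0.004,0],
  [1,0,0,0.006,0],
  [1,0,0,0.006,0],
], grip_force=6)

```text
time: 5.7
tool_pos: [0.535, -0.0853, 0.1128]
tool_rot: [3.142, 0.0, -3.046]
contact_force: [-0.7, -0.1, -1.7]
opening: 0.0158
grip_force: 6.0
```

>>> step_arm([
  [1,0.001,0.001,0.003,0],
  [1,0.003,0.001,0.006,0],
  [1,0.005,0.001,0.009,0],
  [1,0.007,0.001,0.012,0],
  [1,0.009,0.001,0.014,0],
  [1,0.009,0.001,0.014,0],
], grip_force=5)

```text
time: 6.45
tool_pos: [0.5259, -0.0847, 0.0983]
tool_rot: [3.141, -0.0, -3.046]
contact_force: [0.4, 0.6, -2.5]
opening: 0.0159
grip_force: 5.0
```

```bash
cat > pk.py <<'E'
from cell import *
from h import *
import sys
tag=sys.argv[1]
q=read_camera("scene");np.savez(f"pics/s{tag}.npz",**q)
b=q["img"][140:235,170:295]
cv2.imwrite(f"pics/s{tag}.png",cv2.resize(b,None,fx=5,fy=5,interpolation=cv2.INTER_CUBIC)[:,:,::-1])
X=toC(cloud(q))*1000;x,y,z=X[...,0]-2,X[...,1],X[...,2]
bx=(x+78)*.866+(z-40)*.5; bz=-(x+78)*.5+(z-40)*.866
m=(q["img"].max(2)<60)&(abs(y)<27)&(bx>-10)&(bx<105)&(bz>4)&(bz<60)
p=np.stack([bx,y,bz],-1)[m];print("pts",len(p),np.percentile(p,2,axis=0).round(),np.percentile(p,98,axis=0).round())
E
python3 pk.py 2
```

```text
pts 223 [ -2. -24.   6.] [83. 25. 56.]
```

View pics/s2.png

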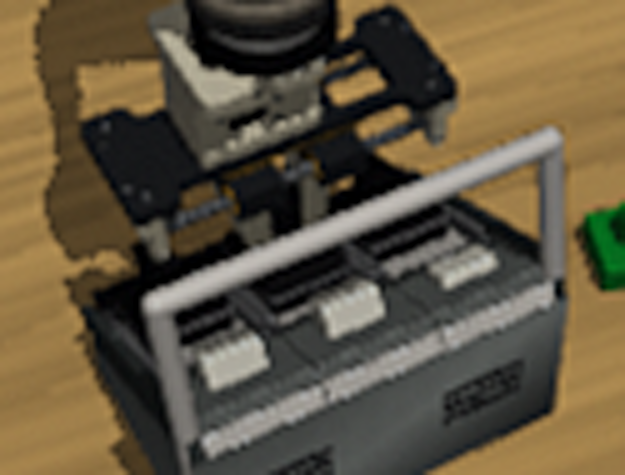

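The picture shows the pack between the fingers at about (290,265), entering the middle bay. The wrist force hasn't changed, so I'll go on down and towards the stop.

>>> step_arm([
  [1,0.002,0,0.003,0],
  [1,0.005,0,0.006,0],
  [1,0.007,0,0.009,0],
  [1,0.01,0,0.011,0],
  [1,0.012,0,0.013,0],
  [1,0.015,0,0.0145,0],
  [1,0.015,0,0.0145,0],
])

```text
time: 7.38
tool_pos: [0.5125, -0.0869, 0.0851]
tool_rot: [-3.141, 0.004, -3.047]
contact_force: [3.8, 0.4, 4.6]
opening: 0.0161
grip_force: 5.0
```

```bash
python3 pk.py 3
python3 - <<'E'
from h import *
q=load("s3");X=toC(cloud(q))*1000;x,y,z=X[...,0]-2,X[...,1],X[...,2]
m=(q["img"].max(2)<60)&(abs(y)<24)&(x>-60)&(x<5)&(z>50)&(z<140)
bx=(x+78)*.866+(z-40)*.5; bz=-(x+78)*.5+(z-40)*.866
a=np.round(np.stack([bx,bz,y],-1)[m],0).astype(int);a=a[np.argsort(a[:,0])];print(a[::4].tolist())
E
```

```text
pts 198 [ -0. -25.   6.] [72. 23. 56.]
[[44, 38, 11], [48, 12, -24], [49, 44, -8], [51, 39, -1], [51, 41, -7], [52, 53, -4], [52, 37, 4], [53, 46, 0], [53, 55, 9], [54, 50, 4], [55, 57, 12], [56, 55, 11], [59, 15, -24], [61, 61, -17], [64, 8, -9], [65, 10, -22], [66, 2, 4], [66, 70, 18], [67, 11, 0], [67, 14, 1], [67, 18, -23], [67, 23, -12], [68, 8, 15], [68, 14, 10], [68, 8, -7], [68, 12, 22], [68, 19, -1], [68, 5, 14], [68, 10, 3], [69, 25, -22], [69, 13, 19], [69, 24, 9], [69, 7, -18], [69, 21, 15], [69, 6, -2], [69, 10, -17], [70, 25, 16], [70, 12, 15], [70, 19, 7], [70, 16, -9], [71, 6, -16], [71, 9, -21], [72, 9, -6]]
```

The pack's upper end face lies at bx 67–71 over its whole height, so it has pivoted flat and reached the stop, and the wrist force agrees. Releasing and lifting.

>>> step_arm([
  [0.4,0,0,0,0],
  [0.4,0,0,0,0],
  [0.4,0,0,0,0],
  [0.4,0,0,-0.02,0],
  [0.4,0,0,-0.06,0],
  [0.4,0,0,-0.11,0],
  [0.4,0,0,-0.15,0],
  [0.4,0,0,-0.15,0],
])

```text
time: 8.43
tool_pos: [0.5123, -0.087, 0.2372]
tool_rot: [-3.139, 0.006, -3.046]
contact_force: [0.1, 1.1, -0.3]
opening: 0.0272
grip_force: 0.0
```

```bash
python3 pk.py 4
python3 - <<'E'
from h import *
q=load("s4");X=toC(cloud(q))*1000;x,y,z=X[...,0]-2,X[...,1],X[...,2]
bx=(x+78)*.866+(z-40)*.5; bz=-(x+78)*.5+(z-40)*.866
for yc in(-70,0,70):
    b=(q["img"].max(2)<60)&(abs(y-yc)<27)
    f=b&(bx>10)&(bx<62)&(bz>44)&(bz<54)&(abs(y-yc)<10); e=b&(bx>55)&(bx<90)&(bz>14)&(bz<23)
    print(yc,"fin n",f.sum(),bx[f].mean(),y[f].mean(),"end",e.sum(),np.median(bx[e]))
E
```

```text
pts 219 [ -3. -24.   5.] [71. 24. 52.]
-70 fin n 47 41.31942558263964 -69.5573853267933 end 37 67.83095868509167
0 fin n 40 41.597138718189385 -1.5322111611969664 end 52 67.93154978038243
70 fin n 37 41.45100256121805 68.65651429903593 end 47 68.43026632111824
```

The pack is seated exactly like its neighbours. The handle blocks a straight-down press and the move rows have no tilt term. I'll check, high up and clear of everything, how the arm behaves at its reach limit.

>>> step_arm([
  [1,0,0,-0.06,0],
  [1,0,0,-0.12,0],
  [1,0,0,-0.18,0],
  [1,-0.06,0,-0.18,0],
  [1,-0.12,0,-0.18,0],
  [1,-0.18,0,-0.18,0],
  [1,-0.24,0,-0.18,0],
  [1,-0.3,0,-0.18,0],
  [1,-0.36,0,-0.18,0],
  [1,-0.36,0,-0.18,0],
])

```text
time: 9.72
tool_pos: [0.7742, -0.0488, 0.3638]
tool_rot: [-3.135, 0.043, -3.046]
contact_force: [-0.6, -0.5, 0.7]
opening: 0.0006
grip_force: 0.0
```

```bash
python3 -c "
from cell import *
import numpy as np
o=observe();print(np.round(o['qpos'],3),np.round(o['tool_pos'],3),np.round(o['tool_rot'],3))"
```

```text
[-0.163  0.958  0.038  0.005  2.102 -1.827] [ 0.774 -0.049  0.364] [-3.135  0.043 -3.046]
```

At the limit the tool tilts forward slightly (2.5°). Next: how much tilt builds up, and whether it stays when I move back.

>>> step_arm([
  [1,-0.06,0,0,0],
  [1,-0.12,0,0,0],
  [1,-0.18,0,0,0],
  [1,-0.24,0,0,0],
  [1,-0.3,0,0,0],
  [1,-0.3,0,0,0],
])

```text
time: 10.48
tool_pos: [0.8307, -0.0224, 0.2908]
tool_rot: [-3.129, 0.092, -3.046]
contact_force: [0.5, 0.4, -0.6]
opening: 0.0003
grip_force: 0.0
```

>>> step_arm([
  [1,0.06,0,0,0],
  [1,0.1,0,0,0],
  [1,0.1,0,0,0],
])

```text
time: 10.85
tool_pos: [0.7303, -0.0323, 0.2823]
tool_rot: [-3.128, 0.093, -3.046]
contact_force: [0.1, 0.3, 1.1]
opening: 0.0004
grip_force: 0.0
```

The tilt persists and builds up, so the commanded pose follows what the arm reaches. I'll pull up and outwards for more of it.

>>> step_arm([
  [1,-0.03,0,-0.05,0],
  [1,-0.06,0,-0.1,0],
  [1,-0.1,0,-0.15,0],
  [1,-0.15,0,-0.2,0],
  [1,-0.2,0,-0.25,0],
  [1,-0.25,0,-0.3,0],
  [1,-0.3,0,-0.35,0],
  [1,-0.4,0,-0.4,0],
  [1,-0.5,0,-0.45,0],
  [1,-0.6,0,-0.5,0],
])

```text
time: 12.1
tool_pos: [0.7561, -0.0011, 0.4407]
tool_rot: [-3.124, 0.138, -3.045]
contact_force: [-0.0, -0.1, -0.3]
opening: 0.0009
grip_force: 0.0
```

>>> step_arm([
  [1,-1,-0.12,-0.8,0],
  [1,-1,-0.12,-0.8,0],
  [1,-1,-0.12,-0.8,0],
  [1,-1,-0.12,-0.8,0],
  [1,-1,-0.12,-0.8,0],
  [1,-1,-0.12,-0.8,0],
  [1,-1,-0.12,-0.8,0],
  [1,-1,-0.12,-0.8,0],
  [1,-1,-0.12,-0.8,0],
  [1,-1,-0.12,-0.8,0],
  [1,-1,-0.12,-0.8,0],
  [1,-1,-0.12,-0.8,0],
])

```text
time: 13.6
tool_pos: [0.727, -0.0078, 0.4961]
tool_rot: [-3.119, 0.183, -3.044]
contact_force: [0.1, 1.1, -0.1]
opening: 0.0002
grip_force: 0.0
```

```bash
python3 -c "
from cell import *
import numpy as np
o=observe();print(np.round(o['qpos'],3),np.round(o['tool_pos'],3),np.round(o['tool_rot'],3))"
```

```text
[-0.124  0.78   0.037  0.021  2.141 -1.777] [ 0.727 -0.008  0.496] [-3.119  0.183 -3.044]
```

Each call gains about 0.045 rad regardless of its rows, so I'll use several short calls.

>>> step_arm([
  [1,-0.5,-0.05,-0.2,0],
  [1,-0.5,-0.05,-0.2,0],
  [1,-0.5,-0.05,-0.2,0],
])

```text
time: 13.98
tool_pos: [0.7535, -0.0071, 0.4846]
tool_rot: [-3.114, 0.228, -3.043]
contact_force: [-0.2, -0.1, -0.4]
opening: 0.0006
grip_force: 0.0
```

>>> step_arm([
  [1,-0.5,-0.05,-0.3,0],
  [1,-0.5,-0.05,-0.3,0],
  [1,-0.5,-0.05,-0.3,0],
])

```text
time: 14.35
tool_pos: [0.7576, -0.0064, 0.5019]
tool_rot: [-3.108, 0.278, -3.041]
contact_force: [-0.5, 0.6, 0.2]
opening: 0.0005
grip_force: 0.0
```

>>> step_arm([
  [1,-0.5,-0.05,-0.3,0],
  [1,-0.5,-0.05,-0.3,0],
  [1,-0.5,-0.05,-0.3,0],
])

```text
time: 14.72
tool_pos: [0.7593, -0.0057, 0.5205]
tool_rot: [-3.103, 0.324, -3.04]
contact_force: [0.3, 0.4, -1.0]
opening: 0.0006
grip_force: 0.0
```

Works steadily; three or four more to reach about 28°.

>>> step_arm([
  [1,-0.5,-0.05,-0.3,0],
  [1,-0.5,-0.05,-0.3,0],
  [1,-0.5,-0.05,-0.3,0],
])

```text
time: 15.1
tool_pos: [0.7579, -0.005, 0.5426]
tool_rot: [-3.097, 0.372, -3.038]
contact_force: [0.3, 0.4, 0.1]
opening: 0.0001
grip_force: 0.0
```

>>> step_arm([
  [1,-0.5,-0.05,-0.3,0],
  [1,-0.5,-0.05,-0.3,0],
  [1,-0.5,-0.05,-0.3,0],
])

```text
time: 15.48
tool_pos: [0.7536, -0.0045, 0.5674]
tool_rot: [-3.091, 0.421, -3.035]
contact_force: [0.5, 0.7, -0.4]
opening: 0.0008
grip_force: 0.0
```

>>> step_arm([
  [1,-0.5,-0.05,-0.3,0],
  [1,-0.5,-0.05,-0.3,0],
  [1,-0.5,-0.05,-0.3,0],
])

```text
time: 15.85
tool_pos: [0.7466, -0.0039, 0.594]
tool_rot: [-3.085, 0.469, -3.032]
contact_force: [-0.5, 0.1, -0.7]
opening: 0.0006
grip_force: 0.0
```

>>> step_arm([
  [1,-0.5,-0.05,-0.3,0],
  [1,-0.5,-0.05,-0.3,0],
  [1,-0.5,-0.05,-0.3,0],
])

```text
time: 16.23
tool_pos: [0.7369, -0.0034, 0.6222]
tool_rot: [-3.079, 0.518, -3.029]
contact_force: [0.7, -0.2, -0.6]
opening: 0.0006
grip_force: 0.0
```

```bash
cat > mv.py <<'E'
# shift in tool axes to a point given in the charger frame (mm)
from cell import *
from h import *
import sys
from scipy.spatial.transform import Rotation as Ro
o=observe();R=Ro.from_euler("xyz",o["tool_rot"]).as_matrix();O=OC+[.002,.0002,0]
print("t",o["time"],"q",np.round(o["qpos"],3),"pos C",((o["tool_pos"]-O)@RC*1000).round(1),"tool x,z in C",(R[:,0]@RC).round(3),(R[:,2]@RC).round(3))
for a in sys.argv[1:]:
    p=np.array([float(v) for v in a.split(",")])/1000
    print(a,"->",(((O+RC@p)-o["tool_pos"])@R).round(4))
E
python3 mv.py -55,0,240 -6,0,192 28,0,133
```

```text
t 16.225 q [-0.134  0.636  0.037  0.064  1.95  -1.762] pos C [164.5  61.4 622.2] tool x,z in C [-0.869 -0.015 -0.495] [ 0.495 -0.054 -0.867]
-55,0,240 -> [ 0.3808 -0.0434  0.2262]
-6,0,192 -> [ 0.362  -0.0401  0.2921]
28,0,133 -> [ 0.3616 -0.0364  0.3601]
```

The tool now leans 30°, square to the key. Moving back, then down along the key's axis to about 20 mm above it.

>>> step_arm([
  [1,0.06,-0.006,0,0],
  [1,0.12,-0.012,0,0],
  [1,0.18,-0.018,0,0],
  [1,0.24,-0.024,0,0],
  [1,0.3,-0.03,0,0],
  [1,0.35,-0.036,0,0],
  [1,0.364,-0.038,0.03,0],
  [1,0.364,-0.038,0.08,0],
  [1,0.364,-0.038,0.14,0],
  [1,0.364,-0.038,0.2,0],
  [1,0.364,-0.038,0.25,0],
  [1,0.364,-0.038,0.28,0],
  [1,0.364,-0.038,0.28,0],
])

```text
time: 17.85
tool_pos: [0.5645, -0.0782, 0.1983]
tool_rot: [-3.082, 0.512, -3.03]
contact_force: [-0.2, 0.1, 0.2]
opening: 0.0004
grip_force: 0.0
```

```bash
python3 mv.py 26,0,132 28,0,133; python3 pk.py 5
```

```text
t 17.85 q [-0.371  0.222  1.911  0.341  0.547 -2.288] pos C [-14.2   3.4 198.3] tool x,z in C [-0.872 -0.015 -0.49 ] [ 0.49  -0.052 -0.87 ]
26,0,132 -> [-0.0025  0.0006  0.0776]
28,0,133 -> [-0.0048  0.0006  0.0777]
pts 223 [ -3. -24.   5.] [73. 24. 53.]
```

View pics/s5.png

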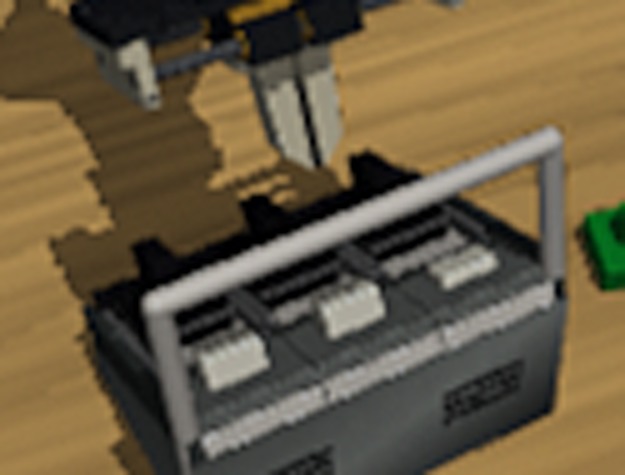

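The fingertips at (318,165) point at the middle key at (350,305), clear of the handle. The other two bays' keys are outside the finger's path. Closing in, then pressing.

>>> step_arm([
  [1,-0.0035,0.0005,0.03,0],
  [1,-0.0035,0.0005,0.055,0],
  [1,-0.0035,0.0005,0.068,0],
  [1,-0.0035,0.0005,0.074,0],
  [1,-0.0035,0.0005,0.078,0],
  [1,-0.0035,0.0005,0.081,0],
  [1,-0.0035,0.0005,0.084,0],
  [1,-0.0035,0.0005,0.084,0],
])

```text
time: 18.9
tool_pos: [0.6102, -0.0786, 0.1296]
tool_rot: [-3.079, 0.517, -3.029]
contact_force: [-0.1, 0.1, 2.1]
opening: 0.0005
grip_force: 0.8
```

>>> step_arm([
  [1,0,0,0.002,0],
  [1,0,0,0.004,0],
  [1,0,0,0.006,0],
  [1,0,0,0.006,0],
])

```text
time: 19.4
tool_pos: [0.6129, -0.0785, 0.124]
tool_rot: [-3.079, 0.516, -3.029]
contact_force: [-0.5, 1.0, 2.1]
opening: 0.0004
grip_force: 1.0
```

```bash
python3 mv.py 28,0,133; python3 -c "
from cell import *
print(observe()['contact_force'])"
```

```text
t 19.4 q [-0.333  0.411  1.887  0.435  0.379 -2.367] pos C [ 33.9  -1.5 124. ] tool x,z in C [-0.87  -0.015 -0.494] [ 0.494 -0.054 -0.868]
28,0,133 -> [ 0.0007  0.001  -0.0108]
[-0.50112883  1.03919245  2.05140303]
```

>>> step_arm([
  [1,0,0,0.001,0],
  [1,0,0,0.002,0],
  [1,0,0,0.003,0],
  [1,0,0,0.003,0],
])

```text
time: 19.9
tool_pos: [0.6138, -0.0785, 0.1227]
tool_rot: [-3.079, 0.517, -3.029]
contact_force: [-13.0, 0.4, 16.1]
opening: 0.0001
grip_force: 10.1
```

>>> step_arm([
  [1,0,0,0.001,0],
  [1,0,0,0.002,0],
  [1,0,0,0.002,0],
])

```text
time: 20.27
tool_pos: [0.6143, -0.0785, 0.1224]
tool_rot: [-3.078, 0.518, -3.028]
contact_force: [-27.1, 0.5, 30.9]
opening: 0.0002
grip_force: 20.2
```

The force climbs sharply, so the key is at its end stop. Withdrawing along the same axis, then looking.

>>> step_arm([
  [1,0,0,-0.005,0],
  [1,0,0,-0.03,0],
  [1,0,0,-0.08,0],
  [1,0,0,-0.14,0],
  [1,0,0,-0.19,0],
  [1,0,0,-0.22,0],
  [1,0,0,-0.22,0],
])

```text
time: 21.15
tool_pos: [0.5064, -0.0775, 0.313]
tool_rot: [-3.076, 0.521, -3.028]
contact_force: [0.7, 0.1, -0.4]
opening: 0.0004
grip_force: 0.0
```

```bash
python3 pk.py 6
python3 - <<'E'
from h import *
for n in("s4","s6"):
    q=load(n);X=toC(cloud(q))*1000;x,y,z=X[...,0]-2,X[...,1],X[...,2]
    bx=(x+78)*.866+(z-40)*.5; bz=-(x+78)*.5+(z-40)*.866
    for yc in(-70,0,70):
        k=(q["img"].min(2)>110)&(abs(bx-138)<9)&(abs(y-yc)<14)&(bz>8)&(bz<40)
        b=(q["img"].max(2)<60)&(abs(y-yc)<27);e=b&(bx>55)&(bx<90)&(bz>14)&(bz<23)
        print(n,yc,"key height",k.sum(),np.median(bz[k]).round(1),"pack end",np.median(bx[e]).round(1))
E
```

```text
pts 218 [ -0. -25.   6.] [71. 24. 53.]
s4 -70 key height 36 25.5 pack end 67.8
s4 0 key height 35 25.7 pack end 67.9
s4 70 key height 36 18.3 pack end 68.4
s6 -70 key height 43 21.6 pack end 68.1
s6 0 key height 34 18.7 pack end 68.1
s6 70 key height 29 21.4 pack end 68.3
```

View pics/s6.png

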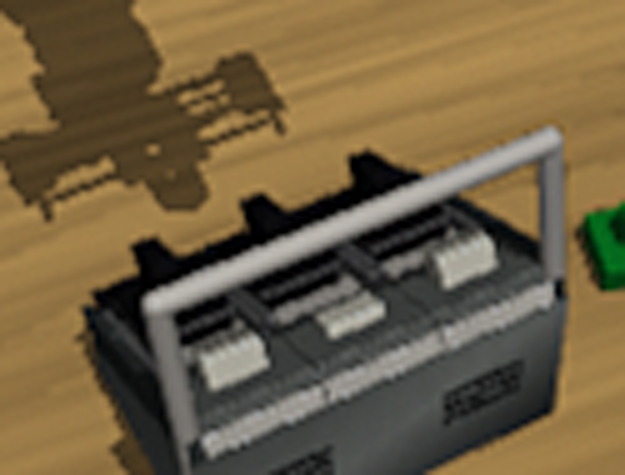

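The middle key at (350,312) is now low. The +y key at (465,255) has popped up and the third at (233,358) is still up. All three packs are seated alike, and the gripper is clear.

```bash
python3 -c "
from cell import *
print(hand_in())"
```

```text
the job is handed in; nothing more can be done
None
```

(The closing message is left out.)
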